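Tip a vacuum gauge out of its nest and park it under the dust hood

TASK

Press the red pedal of the blue nest all the way down so that the rocker tips the steel flange end of the vacuum gauge up out of the nest, then take the gauge by that raised steel neck, lay it flat on the black mat and let go. Take it again by the rear half of its white housing, lift it off the mat, and slide it flange first along the aluminium base plate fully home into the blue dust hood; leave it lying there, let go of it. Never drop the gauge, and leave the bottle, the wrench and the steel blank where they are.

Things in the scene. Friction and masses are not known exactly. Their poses are not given: they have to be found in the camera images.
- fixture: Nest, fixed, wherever it stands on the table: an aluminium block 180 x 90 x 45 mm (x, y, z) carrying two blue upright side walls (176 mm long in x, 6 mm thick, inner faces 47 mm apart, tops 107 mm above the table). The gauge lies between the walls, along the nest's x axis, flange towards +x, only its top 4 mm standing proud. Origin: centre of the block's underside, on the table. The rocker's pivot is a level line along y at x = -60 mm, z = 68 mm in this frame.
- rocker (a joint): Seesaw angle in rad: 0 = level, gauge flat in the nest; 0.45 = end stop, red pedal pressed fully down and flange end up. The pivot is stiff by friction: it takes about 6 to 9 N on the pedal and the rocker stays where it is left, with the gauge lying on it at the same slope, its tail against a low heel. Nest x = 38 mm, z = 141 mm is where the middle of the steel neck then stands, above the walls.
- pedal_press (a point): Middle of the top face of the red pedal (55 x 44 mm), 90 mm from the pivot on its -x side, where to press straight down. At 0 it is 71 mm above the table, at the end stop about 32 mm. The pedal sticks out of the nest's -x end; x axis along the rocker towards the gauge, z out of its face.
- gauge_centre (a point): Middle of the vacuum gauge (half-way along, across and up). The gauge is 170 mm long, 40 mm wide, 40 mm high, about 0.25 kg (can vary by a quarter): a white housing with an orange band, 110 x 40 x 40 mm, from x = -85 to +25 mm, then the steel neck, then the flange. x axis along the gauge towards the flange, z up. Lying flat, this point is 20 mm above what it lies on.
- gauge_neck (a point): Middle of the square steel neck (30 x 30 mm section, 52 mm long), 51 mm from gauge_centre towards the flange; same axes.
- gauge_flange (a point): Centre of the outer face of the round steel flange (40 mm diameter, 8 mm thick), 85 mm from gauge_centre; same axes.
- mat: Black rubber mat, fixed, 240 x 130 x 4 mm, long in its x. Origin: centre of its underside, on the table; its top is 4 mm above it.
- hood_mouth (a point): Middle of the lower edge of the open mouth of the blue dust hood, on top of its aluminium base plate (8 mm thick, so this point is 8 mm above the table). x axis points into the hood. Inside, the hood is 60 mm wide, 52 mm high and 100 mm deep to its back wall; outside it is 70 mm wide and its top is 64 mm above the table. The base plate is 90 mm wide and reaches 90 mm out before the mouth, with no sides there. Fixed, wherever it stands.
- bottle: Bystander: bottle with a red cap, 60 mm diameter, 160 mm tall. Origin: centre of its underside.
- wrench: Bystander: steel wrench 170 mm long, lying flat. Origin: middle of its underside.
- blank: Bystander: round steel blank with a knob, 70 mm diameter, 30 mm tall. Origin: centre of its underside.
Not all that is in view belongs to the job. Of the things like the part that bears gauge_centre, leave any that is green; of the rest the larger one is meant. What is shaped like the part that bears hood_mouth but turquoise is not meant.

How it is judged:
By the outcome, as a careful person would: the job done as asked, in the order asked, and still so for the second after the job is handed in, with the robot touching nothing.
It also fails if it takes over 64 s, if anything falls off the work surface, if the arm or the gripper's body presses on something with over 40 N, if the wrist force passes 120 N, or if a joint passes its speed limit or range.

ROBOT

A 7-joint arm with a two-finger parallel gripper is mounted at the origin on the work surface. World frame = base frame: x ahead of the robot, y to its left, z up, the work surface at z = 0. Lengths are in m, angles in rad, forces in N, time in s.
With the tool pointing down it reaches from about 0.425 to 0.95 m from the base axis. Payload 4.7 kg.
Tool frame: the origin (TCP) lies where the fingers leave the gripper's body, on its centre line; the fingertips stand 70 mm ahead of it and the grasp point (between the pads) lies 51 mm ahead of it; z points along the fingers, y is the direction in which the jaws open and shut (so a half turn about z gives the same grasp; the last joint's range is limited). The gripper opens to 87 mm and grips with 3 to 60 N. Pads are 19 mm wide; open, the fingers measure 117 mm over their backs; the gripper's body (75 mm by 190 mm) begins 51 mm behind the grasp point.
Start: joints at [1.299, 0.469, -0.049, 1.532, 0.024, 1.141, -0.082], TCP at [0.162, -0.655, 0.292] pointing down, gripper open.
Joint ranges: [-2.59, 2.59], [-0.33, 1.99], [-1.39, 1.29], [0.1, 2.45], [-1.04, 4.18], [0.21, 1.99], [-2.66, 2.66]. Speed limits (rad/s): [2.57, 2.57, 3.14, 3.14, 3.14, 3.14, 3.14].

INTERFACE

Orientations are given as a rotation vector (axis times angle).
In Python, from cell import ctrl gives the robot as it stands.
- The arm moves only by the shell command python3 -m crank 'ROWS' [OPENING] [FORCE]. ROWS is JSON, a list of rows, each a list of 2 entries, a list of its own where there are three numbers: the shift along the tool's x, y, z in m, then the turn about the tool's z in degrees. A call has exactly 5 rows; each row is the pose to reach, as a shift and turn from the pose commanded when the call began, along the tool's axes at that moment; what a row does not reach only later rows make up. A row lasts 1/8 s, in which the tool goes at most 62.5 mm and 10.7 degrees, less where a joint would pass 70% of its speed; a pose out of reach is approached as far as the arm can. A call with a gripper value outside its range is refused whole. OPENING is the closure, from 0 (fully open) to 1 (shut), set as the call begins (- or left out, the last holds). The fingers move at their own pace and stop on an object; FORCE is the grip in N (left out, the last holds). Time passes only in rows, so rows that repeat a pose let the fingers close, or fill a call up. It gives the time, the measured TCP pose, the force and the opening at its end, in the units of the state.
- ctrl.read_state(): the state, without advancing time (a new reading comes with each control period).
- ctrl.get_image(name): name is "scene" or "top" or "wrist"; returns a dict with "color" (384x512x3 uint8, red, green, blue), "range_z" (384x512 float32, m along the optical axis (not along the pixel's ray), 0 where there is no reading), "fx", "fy", "cx", "cy" (pixels), "xyz" and "rotation" of the camera in the world; the wrist camera has in their place "tool_from_camera" (4x4, takes a point from camera to tool coordinates, whose origin is the TCP and whose axes are the flange's). Camera axes: x right, y down, z forward; pixel columns grow to the right and rows downward; lengths in m; the calibration is good to about 2 mm. A picture is of the moment at which its call begins: read the wrist's pose just before it.
- ctrl.close_job(): hands the job in, once; it reports no verdict.
The state is a dict: "time": time; "q": joint angles; "joint_velocities": joint speeds; "tau": joint torques, N m; "ee_pos": TCP position; "ee_rot": TCP orientation; "contact_force": force on the tool from outside, world axes, zero at the start; "torque": the same for the moment, N m; "opening": finger opening in m.
Only numpy, scipy, OpenCV 4.12 (cv2) and the standard library are available. Lean on these libraries where they do the work, as an engineer would, in place of code of your own. Each camera call takes 0.05 s, during which the arm holds its last target. There are 200 camera calls.

## Working session

There is one attempt and no reset: what is moved stays moved. The work goes in short steps, Python scripts to look and compute and a shell command to move; the robot and the scene stay as the last step left them, time stands still between calls to the robot, and variables do not carry over. Pictures are saved under pics/ and viewed, about 8 in all and at most 12, crops included, and the job is handed in when it is done.

```bash
ls; mkdir -p pics; python3 - <<'E'
from cell import ctrl
import cv2,numpy as np
s=ctrl.read_state();print(s)
for n in("scene","top"):
    d=ctrl.get_image(n)
    np.savez(f"{n}0.npz",**d)
    cv2.imwrite(f"pics/{n}0.png",d["color"][:,:,::-1])
    print(n,d["fx"],d["fy"],d["cx"],d["cy"],d["xyz"],d["rotation"])
E
```

```text
pics
{'time': 0.0, 'q': array([ 1.2991228 ,  0.46946295, -0.04859791,  1.53373112,  0.02413053,
        1.14098635, -0.08231974]), 'joint_velocities': array([-4.65935555e-04,  6.08753076e-04,  6.10174683e-04, -2.00884178e-04,
        4.94583828e-05, -4.31784251e-05,  1.72642515e-03]), 'tau': array([ 2.80744371e-04, -5.07975233e+01, -8.04779911e-02, -2.36150229e+01,
       -6.12271205e-02,  3.78710905e-02,  1.83452030e-04]), 'ee_pos': array([ 0.16216136, -0.65473956,  0.29116907]), 'ee_rot': array([-3.11651333e+00, -3.80217004e-01,  5.36852820e-04]), 'contact_force': array([ 0.23678526, -1.45499139,  1.0411049 ]), 'torque': array([ 0.0114205 ,  0.04468927, -0.0279395 ]), 'opening': 0.08714375640219238}
scene 395.42430492873797 395.42430492873797 259.2823103569268 197.70849744640572 [0.89170978 0.56458167 1.23579153] [-0.81466344 -2.79296766  0.74241302]
top 486.50549475566714 486.50549475566714 266.62458597588255 197.93327722257942 [ 0.35572231 -0.00390952  1.44062296] [-2.13488799  2.14375457 -0.13206271]
```

View pics/top0.png

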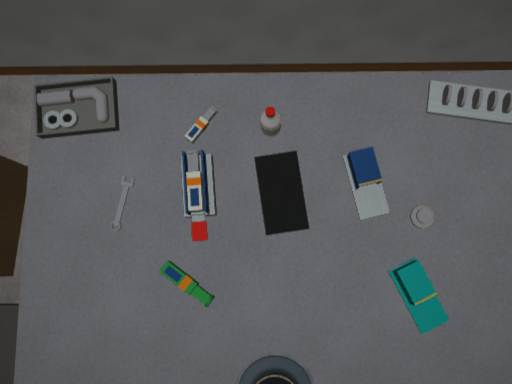

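View pics/scene0.png

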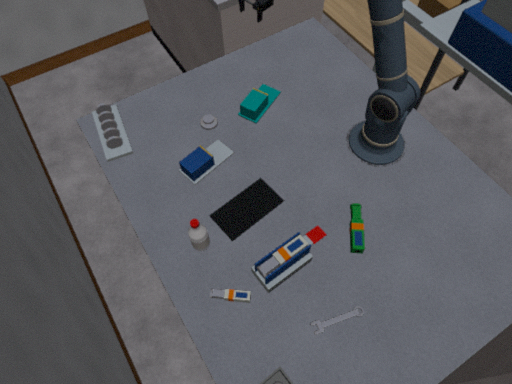

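Top view: white gauges at (195,185) in the blue nest (large) and (200,124) (small, loose); a green one at (187,283). The one in the nest is the larger non-green one, so it is the one meant. Hoods: blue (365,165) is meant, turquoise (418,290) is not. Next is one enlarged crop to confirm, plus measurements.

```bash
cat > h.py <<'E'
import numpy as np,cv2
from scipy.spatial.transform import Rotation as R
def cam(d):
    return R.from_rotvec(d["rotation"]).as_matrix(),np.array(d["xyz"])
def plane(d,uv,z,Rc=None,t=None):
    if Rc is None: Rc,t=cam(d)
    uv=np.atleast_2d(uv).astype(float)
    r=np.c_[(uv[:,0]-d["cx"])/d["fx"],(uv[:,1]-d["cy"])/d["fy"],np.ones(len(uv))]@Rc.T
    return t+r*((z-t[2])/r[:,2])[:,None]
def cloud(d,Rc=None,t=None):
    if Rc is None: Rc,t=cam(d)
    v,u=np.mgrid[:384,:512];Z=d["range_z"]
    p=np.stack([(u-d["cx"])/d["fx"]*Z,(v-d["cy"])/d["fy"]*Z,Z],-1)
    return p@Rc.T+t
def rect(mask):
    c=max(cv2.findContours(mask.astype(np.uint8),0,1)[0],key=cv2.contourArea)
    return cv2.boxPoints(cv2.minAreaRect(c))
def frame(P):
    e1,e2=P[1]-P[0],P[2]-P[1]
    L,W=np.hypot(*e1[:2]),np.hypot(*e2[:2]);e=e1 if L>W else e2
    return P.mean(0).round(4),np.round([max(L,W),min(L,W)],4),round(np.degrees(np.arctan2(e[1],e[0]))%180,1)
E
cat > m.py <<'E'
from h import *
for n in("top","scene"):
    d=dict(np.load(n+"0.npz"));c=d["color"];h=cv2.cvtColor(c,cv2.COLOR_RGB2HSV);H,S,V=[h[...,i].astype(int) for i in range(3)]
    X=cloud(d);v,u=np.mgrid[:384,:512]
    def box(a): x0,y0,x1,y1=a;return(u>=x0)&(u<x1)&(v>=y0)&(v<y1)
    B=dict(top=dict(ped=(185,212,212,246),nest=(175,145,222,222),mat=(245,140,320,245),hood=(340,140,392,225)),
           scene=dict(ped=(303,220,330,248),nest=(245,225,318,292),mat=(200,170,292,245),hood=(172,135,240,185)))[n]
    red=box(B["ped"])&((H<8)|(H>172))&(S>150)&(V>80)
    blue=(H>100)&(H<125)&(S>120)
    mat=box(B["mat"])&(V<40)&(X[...,2]<.03)
    hoodtop=box(B["hood"])&(X[...,2]>.05)&(X[...,2]<.08)&blue
    plate=box(B["hood"])&(V>125)&(S<50)
    orange=(H>8)&(H<20)&(S>180)&(V>120)
    for k,m,z in(("ped",red,.071),("mat",mat,.004),("hoodtop",hoodtop,.064),("plate",plate,.008),
       ("walls",box(B["nest"])&blue&(X[...,2]>.09),.107),("band",box(B["nest"])&orange,.111)):
        if m.sum()<5: print(n,k,"none");continue
        P=plane(d,rect(m),z);print(n,k,m.sum(),*frame(P),"medz",round(float(np.median(X[m][:,2])),4))
d=dict(np.load("top0.npz"));c=d["color"][90:250,140:400,::-1]
cv2.imwrite("pics/crop.png",cv2.resize(c,None,fx=3,fy=3,interpolation=2))
X=cloud(d);print(X[380-1,275],X[270-160,60])
E
python3 m.py
```

```text
top ped 280 [0.4588 0.2128 0.071 ] [0.0529 0.0424] 4.7 medz 0.0714
top mat 3265 [ 0.5782 -0.0208  0.004 ] [0.235  0.1282] 8.0 medz 0.0048
top hoodtop 798 [ 0.6466 -0.2601  0.064 ] [0.0948 0.0727] 12.7 medz 0.0645
top plate 1020 [ 0.6032 -0.2729  0.008 ] [0.2005 0.09  ] 13.0 medz 0.0085
top walls 368 [0.5969 0.1961 0.107 ] [0.1738 0.0083] 4.5 medz 0.1084
top band 85 [0.5942 0.2238 0.111 ] [0.0363 0.017 ] 89.6 medz 0.112
scene ped 192 [0.459  0.2124 0.071 ] [0.0534 0.0427] 5.6 medz 0.0711
scene mat 2055 [ 0.5778 -0.0216  0.004 ] [0.251  0.1328] 9.7 medz 0.0044
scene hoodtop 481 [ 0.6478 -0.2576  0.064 ] [0.1096 0.0807] 15.0 medz 0.064
scene plate 435 [ 0.6014 -0.2749  0.008 ] [0.2125 0.0951] 14.2 medz 0.0079
scene walls 380 [0.5955 0.2524 0.107 ] [0.1737 0.0107] 5.1 medz 0.1071
scene band 74 [0.594  0.2241 0.111 ] [0.0404 0.0174] 93.1 medz 0.1118
[ 0.06592448 -0.00017084  0.1107019 ] [0.83633665 0.65668756 0.01059695]
```

View pics/crop.png

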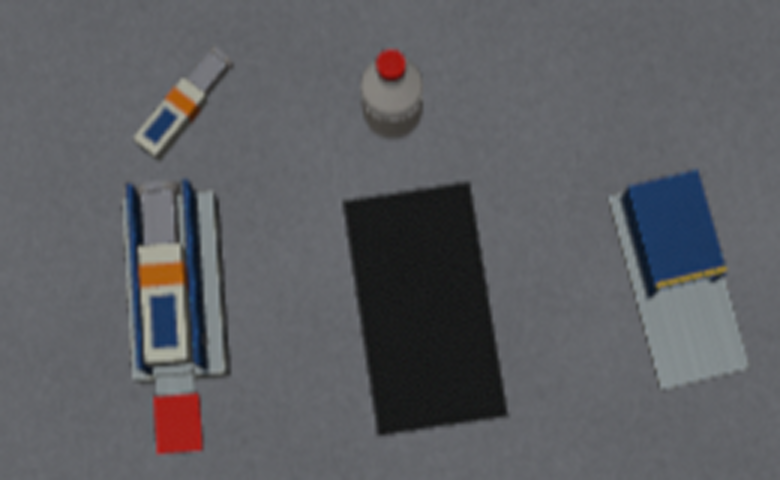

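The crop confirms it: the large white gauge with the orange band lies in the nest at crop (160,280), with the small white one apart at (180,105). Pedal and wall heights match (71 and 107 mm). Now I'll move.

```bash
cat > go.py <<'E'
import sys
from h import *
from cell import ctrl
s=ctrl.read_state();M=R.from_rotvec(s["ee_rot"]).as_matrix();p=np.array(s["ee_pos"])
yaw=np.degrees(np.arctan2(M[1,0],M[0,0]))
print("t %.2f"%s["time"],"pos",p.round(4),"yaw %.2f tilt %.2f"%(yaw,np.degrees(np.arccos(-M[2,2]))),"F",np.round(s["contact_force"],1),"open %.4f"%s["opening"])
for a in sys.argv[1:]:
    x,y,z,w=map(float,a.split(","))
    d=M.T@(np.array([x,y,z])-p);print(a,"-> shift",d.round(4),"turn %.1f"%-((w-yaw+180)%360-180))
E
python3 go.py .42,-.45,.30,13.9 .5,-.30,.30,13.9 .5,0,.3,4.8 .459,.2126,.25,4.8
```

```text
t 0.10 pos [ 0.1622 -0.6548  0.2913] yaw 13.92 tilt 0.10 F [-0.4  0.1 -0.3] open 0.0867
.42,-.45,.30,13.9 -> shift [ 0.2995 -0.1368 -0.0085] turn 0.0
.5,-.30,.30,13.9 -> shift [ 0.4132 -0.2632 -0.0082] turn 0.0
.5,0,.3,4.8 -> shift [ 0.4853 -0.5544 -0.0078] turn 9.1
.459,.2126,.25,4.8 -> shift [ 0.4967 -0.7705  0.0426] turn 9.1
```

```bash
python3 -m crank '[[[0.055,-0.025,0],0],[[0.11,-0.05,0],0],[[0.165,-0.075,0],0],[[0.22,-0.1,0],0],[[0.275,-0.126,0],0]]' 1 20; python3 -m crank '[[[0.05,-0.035,0],0],[[0.1,-0.07,0],0],[[0.13,-0.12,0],0],[[0.155,-0.175,0],0],[[0.18,-0.23,0],0]]'; python3 go.py .5,0,.3,4.8 .459,.2126,.25,4.8
```

```text
time: 0.72
ee_pos: [0.4001, -0.4653, 0.2919]
ee_rot: [-3.118, -0.38, 0.0]
contact_force: [1.3, 0.5, 0.7]
opening: 0.0449
time: 1.35
ee_pos: [0.5184, -0.1982, 0.2919]
ee_rot: [-3.118, -0.38, 0.001]
contact_force: [0.6, -0.1, 0.3]
opening: 0.0016
t 1.35 pos [ 0.5184 -0.1982  0.2919] yaw 13.91 tilt 0.03 F [ 0.6 -0.1  0.3] open 0.0016
.5,0,.3,4.8 -> shift [ 0.0298 -0.1969 -0.0081] turn 9.1
.459,.2126,.25,4.8 -> shift [ 0.0411 -0.4131  0.042 ] turn 9.1
```

```bash
python3 -m crank '[[[0.006,-0.06,0],0],[[0.012,-0.12,0],2],[[0.018,-0.18,0],4],[[0.024,-0.24,0],6],[[0.03,-0.3,0],9]]'; python3 go.py .459,.2126,.20,4.8 .459,.2126,.144,4.8
```

```text
time: 1.98
ee_pos: [0.4747, 0.0998, 0.2922]
ee_rot: [3.139, 0.132, 0.0]
contact_force: [0.8, 0.2, 1.0]
opening: 0.0007
t 1.98 pos [0.4747 0.0998 0.2922] yaw 4.80 tilt 0.02 F [0.8 0.2 1. ] open 0.0007
.459,.2126,.20,4.8 -> shift [-0.0062 -0.1137  0.0921] turn 0.0
.459,.2126,.144,4.8 -> shift [-0.0062 -0.1137  0.1481] turn 0.0
```

```bash
python3 -m crank '[[[-0.003,-0.055,0.02],0],[[-0.006,-0.110,0.04],0],[[-0.006,-0.114,0.09],0],[[-0.006,-0.114,0.132],0],[[-0.006,-0.114,0.132],0]]'; python3 -m crank '[[[0,0,0.012],0],[[0,0,0.02],0],[[0,0,0.028],0],[[0,0,0.036],0],[[0,0,0.042],0]]';python3 -m crank '[[[0,0,0.006],0],[[0,0,0.011],0],[[0,0,0.014],0],[[0,0,0.016],0],[[0,0,0.016],0]]'; python3 go.py .459,.2126,.102,4.8
```

```text
time: 2.6
ee_pos: [0.4576, 0.2102, 0.1575]
ee_rot: [3.136, 0.136, -0.011]
contact_force: [-0.1, -1.0, 0.2]
opening: 0.0002
time: 3.22
ee_pos: [0.4623, 0.2116, 0.1203]
ee_rot: [-3.138, -0.133, -0.01]
contact_force: [2.5, -2.0, 10.6]
opening: 0.0003
time: 3.85
ee_pos: [0.4638, 0.2124, 0.1095]
ee_rot: [-3.139, -0.133, -0.017]
contact_force: [-7.9, -8.5, 50.7]
opening: 0.0002
t 3.85 pos [0.4638 0.2124 0.1095] yaw 4.84 tilt 0.64 F [-7.9 -8.5 50.7] open 0.0002
.459,.2126,.102,4.8 -> shift [-0.0049 -0.0006  0.0075] turn 0.0
```

```bash
python3 - <<'E'
from h import *
from cell import ctrl
d=ctrl.get_image("scene");X=cloud(d);c=d["color"]
h=cv2.cvtColor(c,cv2.COLOR_RGB2HSV).astype(int);v,u=np.mgrid[:384,:512]
b=(u>240)&(u<340)&(v>195)&(v<300)
for k,m in(("white",b&(h[...,1]<60)&(h[...,2]>150)&(X[...,2]>.09)&(abs(X[...,1]-.222)<.03)),("red",b&((h[...,0]<8)|(h[...,0]>172))&(h[...,1]>150)&(h[...,2]>80))):
    p=X[m];print(k,len(p),p.min(0).round(3),p.max(0).round(3))
    if len(p)>5:print(np.degrees(np.arctan(np.polyfit(p[:,0],p[:,2],1)[0])))
cv2.imwrite("pics/press.png",cv2.resize(c[150:310,220:380,::-1],None,fx=3.7,fy=3.7,interpolation=2))
E
```

```text
white 37 [0.501 0.203 0.098] [0.594 0.239 0.147]
26.094482088897657
red 30 [0.444 0.194 0.027] [0.569 0.244 0.134]
39.823147212087974
```

View pics/press.png

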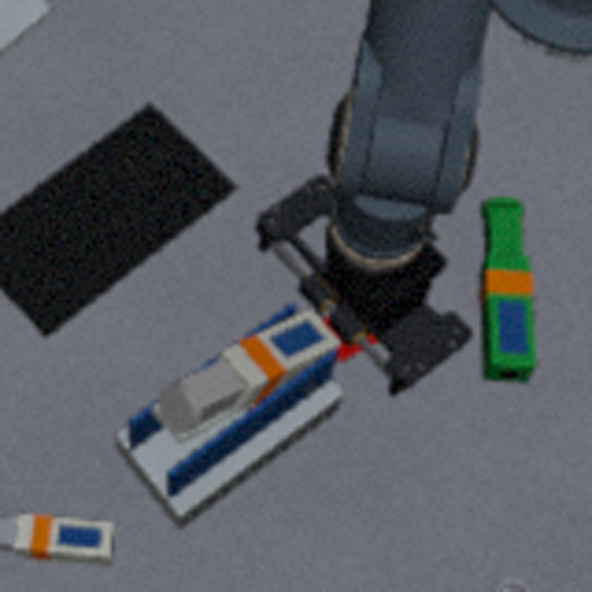

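The gauge is tipped to 26° (0.45 rad), so the rocker is at its end stop with the flange (crop ≈(185,405)) clear of the walls. Next: lift off, open, move above the neck and look with the wrist camera.

```bash
python3 -m crank '[[[0,0,-0.02],0],[[0,0,-0.07],0],[[0,0,-0.12],0],[[0,0,-0.16],0],[[0,0,-0.16],0]]' 0 15; python3 go.py .605,.2249,.262,4.8 .647,.228,.192,4.8
```

```text
time: 4.53
ee_pos: [0.4614, 0.2122, 0.2662]
ee_rot: [-3.136, -0.133, -0.014]
contact_force: [0.1, -0.0, -0.2]
opening: 0.0426
t 4.53 pos [0.4614 0.2122 0.2662] yaw 4.87 tilt 0.52 F [ 0.1 -0.  -0.2] open 0.0426
.605,.2249,.262,4.8 -> shift [ 0.1441 -0.0005  0.0055] turn 0.1
.647,.228,.192,4.8 -> shift [0.1856 0.0002 0.0759] turn 0.1
```

```bash
python3 -m crank '[[[0.03,0,-0.04],0],[[0.07,0,-0.06],0],[[0.12,0,-0.06],0],[[0.14,0,-0.06],0],[[0.14,0,-0.06],0]]'; cat > w.py <<'E'
import sys
from h import *
from cell import ctrl
def shot(name=None):
    s=ctrl.read_state();d=ctrl.get_image("wrist")
    T=np.eye(4);T[:3,:3]=R.from_rotvec(s["ee_rot"]).as_matrix();T[:3,3]=s["ee_pos"]
    T=T@np.array(d["tool_from_camera"])
    if name: cv2.imwrite(f"pics/{name}.png",d["color"][:,:,::-1])
    np.savez("wrist.npz",T=T,**d)
    return s,d,T[:3,:3],T[:3,3]
if __name__=="__main__":
    s,d,Rc,t=shot(sys.argv[1]);print("cam",t.round(3),"axis",Rc[:,2].round(3),d["tool_from_camera"].round(3).tolist())
E
python3 w.py neck; python3 go.py
```

```text
time: 5.15
ee_pos: [0.5999, 0.2226, 0.3204]
ee_rot: [3.138, 0.132, -0.003]
contact_force: [-0.7, -0.3, -0.7]
opening: 0.0854
cam [0.67  0.229 0.413] axis [-0.257 -0.022 -0.966] [[0.001, -0.967, -0.255, 0.07], [1.0, 0.001, -0.0, -0.0], [0.0, -0.255, 0.967, -0.093], [0.0, 0.0, 0.0, 1.0]]
t 5.20 pos [0.5987 0.223  0.3208] yaw 4.90 tilt 0.15 F [-0.7 -0.3 -0.8] open 0.0865
```

View pics/neck.png

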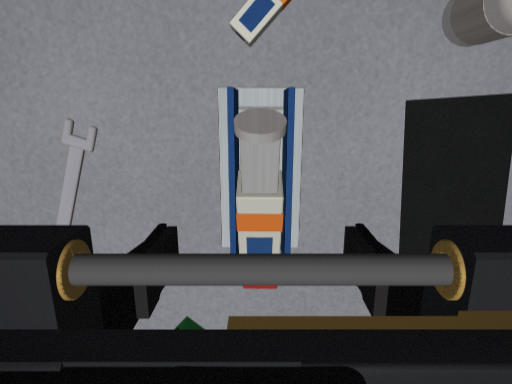

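Wrist view: flange at (260,125), neck (260,135–175), orange band (260,218), gauge central between the blue walls.

```bash
python3 - <<'E'
from h import *
d=dict(np.load("wrist.npz"));T=d["T"];X=cloud(d,T[:3,:3],T[:3,3])
for v in range(104,240,8):
    row=X[v,225:297];m=row[:,2]>.112
    r=row[m];print(v,m.sum(),(r[[0,-1]].round(3).tolist(),np.median(r,0).round(4)) if m.any() else "")
E
```

```text
104 0 
112 45 ([[0.661, 0.245, 0.144], [0.664, 0.21, 0.133]], array([0.6625, 0.2277, 0.1426]))
120 53 ([[0.655, 0.247, 0.154], [0.659, 0.209, 0.153]], array([0.6569, 0.2279, 0.1536]))
128 53 ([[0.65, 0.247, 0.155], [0.653, 0.208, 0.15]], array([0.6518, 0.2275, 0.1639]))
136 45 ([[0.644, 0.243, 0.159], [0.647, 0.211, 0.159]], array([0.6467, 0.2271, 0.1675]))
144 42 ([[0.639, 0.241, 0.162], [0.637, 0.208, 0.119]], array([0.6399, 0.2261, 0.1607]))
152 41 ([[0.632, 0.241, 0.156], [0.629, 0.208, 0.117]], array([0.6336, 0.226 , 0.1577]))
160 41 ([[0.67, 0.229, 0.413], [0.622, 0.207, 0.114]], array([0.6271, 0.2254, 0.1545]))
168 38 ([[0.619, 0.24, 0.151], [0.621, 0.211, 0.151]], array([0.6201, 0.226 , 0.1512]))
176 44 ([[0.606, 0.243, 0.12], [0.608, 0.205, 0.118]], array([0.6128, 0.2246, 0.1474]))
184 47 ([[0.67, 0.229, 0.413], [0.604, 0.204, 0.129]], array([0.6052, 0.2244, 0.1438]))
192 48 ([[0.595, 0.243, 0.136], [0.599, 0.204, 0.137]], array([0.5979, 0.2234, 0.14  ]))
200 48 ([[0.59, 0.242, 0.141], [0.593, 0.203, 0.142]], array([0.5917, 0.2237, 0.1429]))
208 47 ([[0.581, 0.242, 0.136], [0.585, 0.203, 0.138]], array([0.5836, 0.2226, 0.1387]))
216 47 ([[0.573, 0.242, 0.135], [0.577, 0.202, 0.136]], array([0.5752, 0.2219, 0.1351]))
224 47 ([[0.67, 0.229, 0.413], [0.568, 0.201, 0.132]], array([0.5663, 0.2212, 0.1311]))
232 45 ([[0.555, 0.239, 0.125], [0.67, 0.229, 0.413]], array([0.5572, 0.2204, 0.1261]))
```

```bash
python3 go.py .627,.2258,.22,4.8 .627,.2258,.190,4.8
```

```text
t 5.20 pos [0.5987 0.223  0.3208] yaw 4.90 tilt 0.15 F [-0.7 -0.3 -0.8] open 0.0865
.627,.2258,.22,4.8 -> shift [ 0.0287 -0.0004  0.1007] turn 0.1
.627,.2258,.190,4.8 -> shift [ 0.0288 -0.0005  0.1307] turn 0.1
```

```bash
python3 -m crank '[[[0.029,0,0.03],0],[[0.029,0,0.08],0],[[0.029,0,0.115],0],[[0.029,0,0.13],0],[[0.029,0,0.13],0]]' 0 20; python3 go.py .627,.2258,.190,4.8; python3 -m crank '[[[0,0,0],0],[[0,0,0],0],[[0,0,0],0],[[0,0,0],0],[[0,0,0],0]]' 1 20;  python3 -m crank '[[[0,0,0],0],[[0,0,0],0],[[0,0,0],0],[[0,0,0],0],[[0,0,0],0]]'
```

```text
time: 5.82
ee_pos: [0.6272, 0.2258, 0.192]
ee_rot: [3.138, 0.136, -0.002]
contact_force: [0.3, 0.0, 0.1]
opening: 0.0868
t 5.83 pos [0.6272 0.2258 0.192 ] yaw 4.95 tilt 0.08 F [0.3 0.  0.1] open 0.0868
.627,.2258,.190,4.8 -> shift [-0.0002 -0.0001  0.002 ] turn 0.1
time: 6.45
ee_pos: [0.628, 0.2257, 0.1923]
ee_rot: [3.139, 0.135, 0.0]
contact_force: [-0.2, -0.2, 0.5]
opening: 0.0448
time: 7.08
ee_pos: [0.628, 0.2257, 0.1922]
ee_rot: [3.139, 0.135, -0.0]
contact_force: [-0.6, 0.1, -0.1]
opening: 0.0296
```

```bash
python3 -m crank '[[[0,0,-0.01],0],[[0,0,-0.025],0],[[0,0,-0.045],0],[[0,0,-0.07],0],[[0,0,-0.09],0]]' 1 25; python3 -m crank '[[[0,0,-0.02],0],[[0,0,-0.04],0],[[0,0,-0.06],0],[[0,0,-0.06],0],[[0,0,-0.06],0]]'; python3 w.py lift; python3 go.py
```

```text
time: 7.7
ee_pos: [0.6284, 0.226, 0.2849]
ee_rot: [-3.138, -0.135, -0.004]
contact_force: [0.4, -0.2, -2.0]
opening: 0.0297
time: 8.32
ee_pos: [0.6277, 0.2255, 0.3415]
ee_rot: [3.138, 0.135, -0.002]
contact_force: [-0.4, -0.1, -3.2]
opening: 0.0302
cam [0.697 0.232 0.434] axis [-0.256 -0.022 -0.967] [[0.001, -0.967, -0.255, 0.07], [1.0, 0.001, -0.0, -0.0], [0.0, -0.255, 0.967, -0.093], [0.0, 0.0, 0.0, 1.0]]
t 8.38 pos [0.6276 0.2254 0.341 ] yaw 4.91 tilt 0.13 F [ 0.1 -0.7 -2.2] open 0.0295
```

View pics/lift.png

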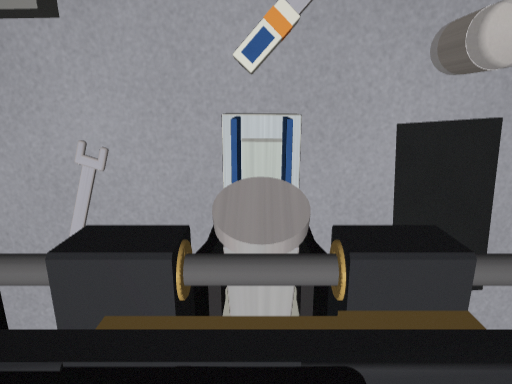

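```bash
python3 go.py .613,-.016,.341,8 .613,-.016,.15,8; python3 -m crank '[[[0,0.05,0],0],[[-0.005,0.11,0],-1],[[-0.01,0.165,0],-2],[[-0.02,0.215,0],-3],[[-0.034,0.239,0],-3]]'; python3 go.py .613,-.016,.15,8
```

```text
t 8.38 pos [0.6276 0.2254 0.341 ] yaw 4.91 tilt 0.13 F [ 0.1 -0.7 -2.2] open 0.0295
.613,-.016,.341,8 -> shift [-0.0352  0.2392  0.0003] turn -3.1
.613,-.016,.15,8 -> shift [-0.0348  0.2391  0.1913] turn -3.1
time: 9.0
ee_pos: [0.6141, -0.0199, 0.3408]
ee_rot: [3.133, 0.209, -0.004]
contact_force: [0.9, 0.4, -1.1]
opening: 0.0299
t 9.00 pos [ 0.6141 -0.0199  0.3408] yaw 7.62 tilt 0.16 F [ 0.9  0.4 -1.1] open 0.0299
.613,-.016,.15,8 -> shift [-1.000e-04 -4.300e-03  1.908e-01] turn -0.4
```

Lower to just above contact, then measure the gauge's slope in the scene view.

```bash
python3 -m crank '[[[0,0,0.05],0],[[0,0,0.1],0],[[0,0,0.15],0],[[0,0,0.18],0],[[0,0,0.18],0]]'; python3 go.py .613,-.016,.078,8; python3 - <<'E'
from h import *
from cell import ctrl
d=ctrl.get_image("scene");X=cloud(d);c=d["color"]
h=cv2.cvtColor(c,cv2.COLOR_RGB2HSV).astype(int);q=X
m=(h[...,1]<60)&(h[...,2]>120)&(abs(q[...,1]+.02)<.04)&(q[...,0]>.43)&(q[...,0]<.68)&(q[...,2]>.02)&(q[...,2]<.15)
p=q[m];print(m.sum(),p.min(0),p.max(0),np.degrees(np.arctan(np.polyfit(p[:,0],p[:,2],1)[0])))
cv2.imwrite("pics/low.png",cv2.resize(c[120:280,170:330,::-1],None,fx=3.7,fy=3.7,interpolation=2))
E
```

```text
time: 9.62
ee_pos: [0.6124, -0.0156, 0.1589]
ee_rot: [-3.134, -0.217, 0.012]
contact_force: [-0.5, -0.1, -1.4]
opening: 0.0296
t 9.62 pos [ 0.6124 -0.0156  0.1589] yaw 7.92 tilt 0.43 F [-0.5 -0.1 -1.4] open 0.0296
.613,-.016,.078,8 -> shift [0.0011 0.0006 0.0809] turn -0.1
70 [ 0.48150586 -0.05055407  0.05946465] [ 0.54276625 -0.0063597   0.09743873] 26.318106365290582
```

View pics/low.png

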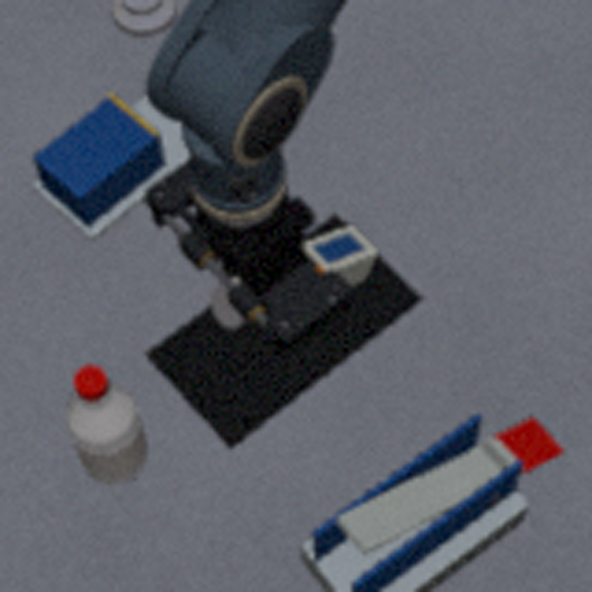

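Slope 26°, steady; tail nearest the mat. I'll lower slowly and let the gauge swivel flat in a lighter grip, moving slightly forward to follow the neck's arc.

```bash
python3 -m crank '[[[0,0,0.01],0],[[0,0,0.02],0],[[0.001,0,0.028],0],[[0.002,0,0.034],0],[[0.003,0,0.04],0]]' - 10;  python3 -m crank '[[[0.002,0,0.006],0],[[0.004,0,0.012],0],[[0.006,0,0.018],0],[[0.008,0,0.023],0],[[0.009,0,0.028],0]]'; python3 go.py .625,-.016,.078,8
```

```text
time: 10.3
ee_pos: [0.6186, -0.0148, 0.1227]
ee_rot: [3.134, 0.217, 0.004]
contact_force: [1.8, 0.3, 0.0]
opening: 0.03
time: 10.92
ee_pos: [0.6263, -0.0137, 0.0937]
ee_rot: [3.134, 0.217, -0.001]
contact_force: [1.0, 1.0, 0.6]
opening: 0.03
t 10.93 pos [ 0.6263 -0.0137  0.0937] yaw 7.91 tilt 0.05 F [1.  1.  0.6] open 0.0300
.625,-.016,.078,8 -> shift [-0.0016  0.0021  0.0157] turn -0.1
```

```bash
python3 -m crank '[[[0.001,0,0.004],0],[[0.001,0,0.008],0],[[0.002,0,0.012],0],[[0.002,0,0.014],0],[[0.002,0,0.015],0]]';  python3 - <<'E'
from h import *
from cell import ctrl
d=ctrl.get_image("scene");X=cloud(d);c=d["color"]
h=cv2.cvtColor(c,cv2.COLOR_RGB2HSV).astype(int);q=X
m=(h[...,1]<60)&(h[...,2]>120)&(abs(q[...,1]+.02)<.04)&(q[...,0]>.43)&(q[...,0]<.68)&(q[...,2]>.025)&(q[...,2]<.15)
p=q[m];print(m.sum(),p.min(0),p.max(0),np.degrees(np.arctan(np.polyfit(p[:,0],p[:,2],1)[0])))
E
python3 go.py
```

```text
time: 11.55
ee_pos: [0.6285, -0.0134, 0.0792]
ee_rot: [3.134, 0.217, 0.0]
contact_force: [1.1, 0.8, -0.7]
opening: 0.0296
109 [ 0.49709406 -0.04865368  0.0329393 ] [0.66141551 0.00648361 0.04902496] -1.2243424669196097
t 11.60 pos [ 0.6285 -0.0134  0.0792] yaw 7.91 tilt 0.01 F [ 1.3 -0.7 -0. ] open 0.0301
```

```bash
python3 -m crank '[[[0,0,0.001],0],[[0,0,0.002],0],[[0,0,0.0025],0],[[0,0,0.003],0],[[0,0,0.003],0]]';  python3 - <<'E'
from h import *
from cell import ctrl
d=ctrl.get_image("scene");X=cloud(d);c=d["color"]
h=cv2.cvtColor(c,cv2.COLOR_RGB2HSV).astype(int);q=X
m=(h[...,1]<60)&(h[...,2]>120)&(abs(q[...,1]+.02)<.04)&(q[...,0]>.43)&(q[...,0]<.60)&(q[...,2]>.025)&(q[...,2]<.15)
p=q[m];print(m.sum(),p.min(0),p.max(0),np.median(p[:,2]))
E
python3 go.py
```

```text
time: 12.22
ee_pos: [0.6286, -0.0133, 0.0783]
ee_rot: [3.133, 0.217, 0.001]
contact_force: [-3.1, -0.6, 12.9]
opening: 0.0293
95 [ 0.49539592 -0.0484156   0.03810763] [ 0.56174191 -0.00250446  0.0504842 ] 0.04415928549717374
t 12.28 pos [ 0.6286 -0.0133  0.0783] yaw 7.91 tilt 0.05 F [-3.1 -0.1 11.5] open 0.0296
```

Flat on the mat (top at 44 mm, 12 N contact). Relax, release, rise.

```bash
python3 -m crank '[[[0,0,-0.002],0],[[0,0,-0.002],0],[[0,0,-0.002],0],[[0,0,-0.002],0],[[0,0,-0.002],0]]' 0 10; python3 -m crank '[[[0,0,0],0],[[0,0,0],0],[[0,0,0],0],[[0,0,-0.01],0],[[0,0,-0.04],0]]'; python3 -m crank '[[[-0.01,0,-0.05],0],[[-0.05,0,-0.1],0],[[-0.1,0,-0.15],0],[[-0.14,0,-0.18],0],[[-0.14,0,-0.18],0]]'; python3 w.py onmat; python3 go.py
```

```text
time: 12.9
ee_pos: [0.6284, -0.0134, 0.078]
ee_rot: [-3.134, -0.217, 0.001]
contact_force: [0.1, -0.4, 0.4]
opening: 0.072
time: 13.52
ee_pos: [0.6275, -0.0135, 0.1178]
ee_rot: [-3.134, -0.217, 0.005]
contact_force: [-0.5, -0.2, 0.6]
opening: 0.0869
time: 14.15
ee_pos: [0.4886, -0.033, 0.3021]
ee_rot: [3.131, 0.215, 0.01]
contact_force: [0.3, 0.1, 0.5]
opening: 0.0869
cam [ 0.557 -0.023  0.395] axis [-0.247 -0.038 -0.968] [[0.001, -0.967, -0.255, 0.07], [1.0, 0.001, -0.0, -0.0], [0.0, -0.255, 0.967, -0.093], [0.0, 0.0, 0.0, 1.0]]
t 14.20 pos [ 0.4895 -0.0329  0.3005] yaw 7.87 tilt 0.29 F [0.5 0.1 0.1] open 0.0867
```

View pics/onmat.png

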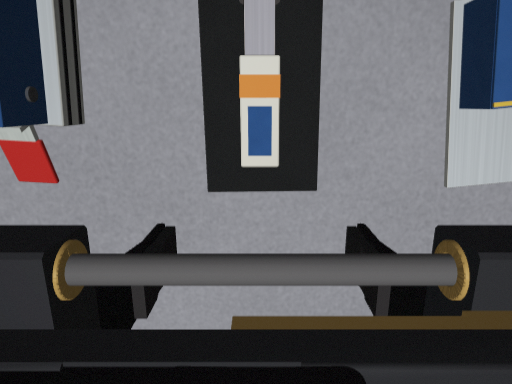

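Gauge lies flat, housing at (260,110) with its tail edge at row 166, well on the mat. Measure it, then look at the hood from close by.

```bash
python3 - <<'E'
from h import *
d=dict(np.load("wrist.npz"));T=d["T"];Rc,t=T[:3,:3],T[:3,3];X=cloud(d,Rc,t)
v,u=np.mgrid[:384,:512]
m=(v>45)&(v<185)&(u>225)&(u<295)&(X[...,2]>.038)&(X[...,2]<.055)
h=cv2.cvtColor(d["color"],cv2.COLOR_RGB2HSV).astype(int)
m&=~((v<70)&(h[...,2]<170)&(h[...,1]<40))|(v>70)&m
print("medz",np.median(X[m][:,2]));P=plane(d,rect(m),.044,Rc,t);print("housing",*frame(P));print(P.round(4))
E
python3 -m crank '[[[0,0.06,0],0],[[0,0.12,0],0],[[0,0.18,0],-2],[[-0.02,0.23,0],-5],[[-0.02,0.25,0],-5]]'; python3 w.py hood; python3 go.py
```

```text
medz 0.04436098213550721
housing [ 0.5501 -0.0241  0.044 ] [0.1086 0.0396] 8.7
[[ 0.6011  0.0029  0.044 ]
 [ 0.6066 -0.0363  0.044 ]
 [ 0.4992 -0.0528  0.044 ]
 [ 0.4933 -0.0103  0.044 ]]
time: 14.82
ee_pos: [0.5034, -0.2873, 0.2965]
ee_rot: [-3.122, -0.344, 0.004]
contact_force: [-0.7, -0.1, 0.4]
opening: 0.0871
cam [ 0.572 -0.272  0.389] axis [-0.252 -0.055 -0.966] [[0.001, -0.967, -0.255, 0.07], [1.0, 0.001, -0.0, -0.0], [0.0, -0.255, 0.967, -0.093], [0.0, 0.0, 0.0, 1.0]]
t 14.88 pos [ 0.5042 -0.2883  0.2966] yaw 12.54 tilt 0.09 F [ 0.9 -2.9 -0.2] open 0.0873
```

View pics/hood.png

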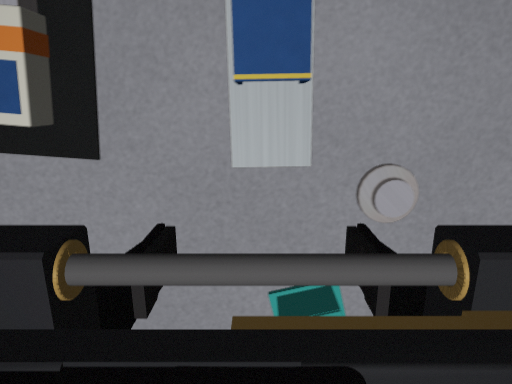

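Hood view: mouth top edge (yellow) (234–311,77), plate's outer edge (232,168)–(312,166). Ray-cast these.

```bash
python3 - <<'E'
from h import *
d=dict(np.load("wrist.npz"));T=d["T"];Rc,t=T[:3,:3],T[:3,3];X=cloud(d,Rc,t)
h=cv2.cvtColor(d["color"],cv2.COLOR_RGB2HSV).astype(int);v,u=np.mgrid[:384,:512]
b=(v<180)&(u>215)&(u<330)
pl=b&(X[...,2]>.0045)&(X[...,2]<.02)&(v>84)
P=plane(d,rect(pl),.008,Rc,t);print("plate",*frame(P),"medz",np.median(X[pl][:,2]));print(P.round(4))
y=b&(h[...,0]>15)&(h[...,0]<35)&(h[...,1]>120)
P=plane(d,rect(y),.064,Rc,t);print("stripe",*frame(P),"z",np.median(X[y][:,2]));print(P.round(4))
bl=b&(v<75)&(h[...,0]>100)&(h[...,0]<125)&(h[...,1]>120)&(X[...,2]>.055)
P=plane(d,rect(bl),.064,Rc,t);print("top",*frame(P));
E
```

```text
plate [ 0.5478 -0.2871  0.008 ] [0.0891 0.0888] 14.8 medz 0.008103704789871352
[[ 0.5815 -0.2337  0.008 ]
 [ 0.6009 -0.3204  0.008 ]
 [ 0.5148 -0.3432  0.008 ]
 [ 0.4941 -0.2511  0.008 ]]
stripe [ 0.5966 -0.2767  0.064 ] [0.0671 0.0036] 103.7 z 0.06570924913728396
[[ 0.5905 -0.2437  0.064 ]
 [ 0.6063 -0.3089  0.064 ]
 [ 0.6028 -0.3099  0.064 ]
 [ 0.5869 -0.2445  0.064 ]]
top [ 0.6276 -0.2686  0.064 ] [0.0671 0.0594] 102.6
```

```bash
python3 go.py .5224,-.0283,.25,8.3 .5224,-.0283,.10,8.3 .5224,-.0283,.078,8.3
```

```text
t 14.88 pos [ 0.5042 -0.2883  0.2966] yaw 12.54 tilt 0.09 F [ 0.9 -2.9 -0.2] open 0.0873
.5224,-.0283,.25,8.3 -> shift [ 0.0743 -0.2499  0.0464] turn 4.2
.5224,-.0283,.10,8.3 -> shift [ 0.0745 -0.25    0.1964] turn 4.2
.5224,-.0283,.078,8.3 -> shift [ 0.0746 -0.25    0.2184] turn 4.2
```

```bash
python3 -m crank '[[[0.018,-0.058,0.01],1],[[0.036,-0.116,0.02],2],[[0.054,-0.174,0.03],3],[[0.072,-0.23,0.04],4],[[0.075,-0.25,0.05],4]]'; python3 go.py .5224,-.0283,.078,8.3; python3 -m crank '[[[0,0,0.05],0],[[0,0,0.09],0],[[0,0,0.13],0],[[0,0,0.14],0],[[0,0,0.14],0]]';  python3 go.py .5224,-.0283,.078,8.3
```

```text
time: 15.5
ee_pos: [0.5218, -0.0156, 0.2478]
ee_rot: [-3.128, -0.259, -0.001]
contact_force: [-0.1, 0.0, -0.2]
opening: 0.0876
t 15.50 pos [ 0.5218 -0.0156  0.2478] yaw 9.45 tilt 0.17 F [-0.1  0.  -0.2] open 0.0876
.5224,-.0283,.078,8.3 -> shift [-0.0016  0.0131  0.1698] turn 1.2
time: 16.12
ee_pos: [0.5219, -0.0214, 0.1082]
ee_rot: [-3.131, -0.246, 0.001]
contact_force: [0.8, 0.1, 0.6]
opening: 0.087
t 16.12 pos [ 0.5219 -0.0214  0.1082] yaw 9.00 tilt 0.05 F [0.8 0.1 0.6] open 0.0870
.5224,-.0283,.078,8.3 -> shift [-0.0006  0.0069  0.0302] turn 0.7
```

```bash
python3 -m crank '[[[0,0.007,0],0.7],[[0,0.007,0.01],0.7],[[0,0.007,0.02],0.7],[[0,0.007,0.03],0.7],[[0,0.007,0.03],0.7]]'; python3 go.py .5224,-.0283,.078,8.3;  python3 -m crank '[[[0,0,0],0],[[0,0,0],0],[[0,0,0],0],[[0,0,0],0],[[0,0,0],0]]' 1 40; python3 -m crank '[[[0,0,0],0],[[0,0,0],0],[[0,0,0],0],[[0,0,0],0],[[0,0,0],0]]'; python3 go.py
```

```text
time: 16.75
ee_pos: [0.522, -0.0294, 0.0772]
ee_rot: [-3.133, -0.225, 0.003]
contact_force: [0.3, 1.0, 0.4]
opening: 0.0869
t 16.75 pos [ 0.522  -0.0294  0.0772] yaw 8.23 tilt 0.13 F [0.3 1.  0.4] open 0.0869
.5224,-.0283,.078,8.3 -> shift [ 0.0005 -0.0011 -0.0008] turn -0.1
time: 17.38
ee_pos: [0.5228, -0.0296, 0.0783]
ee_rot: [3.133, 0.225, 0.0]
contact_force: [0.8, 0.5, -0.2]
opening: 0.0448
time: 18.0
ee_pos: [0.5227, -0.0294, 0.0783]
ee_rot: [-3.133, -0.225, 0.0]
contact_force: [-0.9, 1.4, 2.8]
opening: 0.0402
t 18.00 pos [ 0.5227 -0.0294  0.0783] yaw 8.21 tilt 0.00 F [-0.9  1.4  2.8] open 0.0402
```

```bash
python3 -m crank '[[[0,0,-0.01],0],[[0,0,-0.03],0],[[0,0,-0.07],0],[[0,0,-0.11],0],[[0,0,-0.11],0]]'; python3 go.py .4355,-.3135,.19,13.5
```

```text
time: 18.62
ee_pos: [0.5245, -0.0296, 0.1914]
ee_rot: [3.132, 0.224, 0.011]
contact_force: [-0.3, -0.2, -1.4]
opening: 0.0396
t 18.62 pos [ 0.5245 -0.0296  0.1914] yaw 8.20 tilt 0.40 F [-0.3 -0.2 -1.4] open 0.0396
.4355,-.3135,.19,13.5 -> shift [-0.1285  0.2683  0.001 ] turn -5.3
```

```bash
python3 -m crank '[[[-0.02,0.05,0],-1],[[-0.045,0.1,0],-2],[[-0.07,0.15,0],-3],[[-0.097,0.2,0],-4],[[-0.115,0.24,0],-5]]';  python3 go.py .4355,-.3135,.19,13.5
```

```text
time: 19.25
ee_pos: [0.4407, -0.2857, 0.1868]
ee_rot: [-3.12, -0.359, 0.005]
contact_force: [0.6, 1.2, -1.6]
opening: 0.0397
t 19.25 pos [ 0.4407 -0.2857  0.1868] yaw 13.12 tilt 0.19 F [ 0.6  1.2 -1.6] open 0.0397
.4355,-.3135,.19,13.5 -> shift [-0.0114  0.0259 -0.0032] turn -0.4
```

```bash
python3 -m crank '[[[-0.011,0.026,0],-0.4],[[-0.011,0.026,0.02],-0.4],[[-0.011,0.026,0.05],-0.4],[[-0.011,0.026,0.08],-0.4],[[-0.011,0.026,0.085],-0.4]]'; python3 -m crank '[[[0,0,0],0],[[0,0,0],0],[[0,0,0],0],[[0,0,0],0],[[0,0,0],0]]'; python3 w.py front; python3 go.py .4355,-.3135,.083,13.5
```

```text
time: 19.88
ee_pos: [0.4362, -0.3103, 0.1003]
ee_rot: [-3.115, -0.372, 0.009]
contact_force: [0.5, -1.0, -2.0]
opening: 0.0398
time: 20.5
ee_pos: [0.4385, -0.3114, 0.1036]
ee_rot: [3.119, 0.372, 0.001]
contact_force: [0.1, -0.6, -2.5]
opening: 0.0395
cam [ 0.506 -0.295  0.196] axis [-0.248 -0.06  -0.967] [[0.001, -0.967, -0.255, 0.07], [1.0, 0.001, -0.0, -0.0], [0.0, -0.255, 0.967, -0.093], [0.0, 0.0, 0.0, 1.0]]
t 20.55 pos [ 0.4385 -0.3114  0.1035] yaw 13.61 tilt 0.02 F [-0.2  0.5 -2.4] open 0.0396
.4355,-.3135,.083,13.5 -> shift [-0.0034  0.0014  0.0205] turn 0.1
```

View pics/front.png

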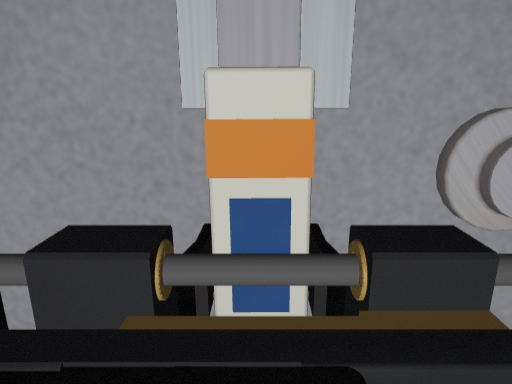

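Gauge held straight between the fingers, its neck over the plate (edge at (182–350,108)); nothing touches. Numbers for the lateral offset and droop:

```bash
python3 - <<'E'
from h import *
d=dict(np.load("wrist.npz"));T=d["T"];Rc,t=T[:3,:3],T[:3,3];X=cloud(d,Rc,t)
M=Rc@d["tool_from_camera"][:3,:3].T; tcp=t-M@d["tool_from_camera"][:3,3]
tl=lambda P:((P-tcp)@M).round(4)
print("plate corners tool",tl(plane(d,[[182,108],[350,108],[178,0],[353,0]],.008,Rc,t)))
for v in (10,50,75,110,160,200):
    r=X[v,200:320];r=r[(r[:,2]>.03)&(r[:,2]<.12)];q=tl(r);print(v,q[0],q[-1],np.median(q,0),"z",np.median(r[:,2]).round(4))
E
```

```text
plate corners tool [[ 0.0673 -0.0424  0.0956]
 [ 0.0674  0.048   0.0956]
 [ 0.1196 -0.0414  0.0956]
 [ 0.1197  0.0459  0.0956]]
10 [ 0.1016 -0.0155  0.0395] [0.1017 0.0137 0.0396] [ 0.1016 -0.0009  0.0393] z 0.0643
50 [ 0.0886 -0.0157  0.0403] [0.0886 0.0138 0.0398] [ 0.0885  -0.0009   0.03925] z 0.0644
75 [ 0.0796 -0.0204  0.0355] [0.0796 0.0189 0.035 ] [ 0.0795 -0.0007  0.0343] z 0.0693
110 [ 0.0674 -0.0207  0.0367] [0.0675 0.019  0.035 ] [ 0.0675 -0.0005  0.0343] z 0.0693
160 [ 0.0492 -0.0206  0.0338] [0.0493 0.0195 0.0335] [ 0.0492 -0.0005  0.034 ] z 0.0696
200 [ 0.0336 -0.0197  0.0339] [0.033  0.0194 0.036 ] [ 0.0336 -0.0003  0.0338] z 0.0698
```

```bash
python3 -m crank '[[[0,0.003,0.01],0],[[0,0.003,0.016],0],[[0,0.003,0.019],0],[[0,0.003,0.021],0],[[0,0.003,0.021],0]]'; python3 go.py
```

```text
time: 21.18
ee_pos: [0.4391, -0.3141, 0.0824]
ee_rot: [-3.119, -0.373, 0.0]
contact_force: [-0.2, -0.7, -1.1]
opening: 0.0397
t 21.18 pos [ 0.4391 -0.3141  0.0824] yaw 13.63 tilt 0.01 F [-0.2 -0.7 -1.1] open 0.0397
```

```bash
python3 -m crank '[[[0.005,0,0.001],0],[[0.01,0,0.0015],0],[[0.02,0,0.0015],0],[[0.03,0,0.0015],0],[[0.04,0,0.0015],0]]'; python3 -m crank '[[[0.01,0,0],0],[[0.02,0,0],0],[[0.03,0,0],0],[[0.04,0,0],0],[[0.05,0,0],0]]'; python3 go.py .552,-.2855,.082,13.5
```

```text
time: 21.8
ee_pos: [0.4755, -0.3069, 0.0819]
ee_rot: [3.118, 0.368, -0.01]
contact_force: [-12.4, -3.8, 15.6]
opening: 0.0392
time: 22.42
ee_pos: [0.5231, -0.2959, 0.0823]
ee_rot: [3.118, 0.368, -0.014]
contact_force: [-13.0, -1.9, 16.8]
opening: 0.0397
t 22.43 pos [ 0.5231 -0.2959  0.0823] yaw 13.46 tilt 0.52 F [-13.   -1.9  16.8] open 0.0397
.552,-.2855,.082,13.5 -> shift [ 0.0305 -0.0034 -0.    ] turn -0.0
```

```bash
python3 -m crank '[[[0.005,0,-0.001],0],[[0.01,0,-0.001],0],[[0.014,0,-0.001],0],[[0.018,0,-0.001],0],[[0.02,0,-0.001],0]]'; python3 -m crank '[[[0.002,0,0],0],[[0.004,0,0],0],[[0.006,0,0],0],[[0.008,0,0],0],[[0.008,0,0],0]]'; python3 go.py
```

```text
time: 23.05
ee_pos: [0.5443, -0.2895, 0.0823]
ee_rot: [3.119, 0.371, -0.008]
contact_force: [-8.4, -1.9, 11.5]
opening: 0.0397
time: 23.68
ee_pos: [0.5514, -0.2879, 0.0823]
ee_rot: [3.119, 0.37, -0.01]
contact_force: [-9.3, -2.0, 10.6]
opening: 0.0395
t 23.68 pos [ 0.5514 -0.2879  0.0823] yaw 13.54 tilt 0.36 F [-9.3 -2.  10.6] open 0.0395
```

```bash
python3 -m crank '[[[0.001,0,0],0],[[0.002,0,0],0],[[0.003,0,0],0],[[0.004,0,0],0],[[0.004,0,0],0]]'; python3 go.py
```

```text
time: 24.3
ee_pos: [0.5519, -0.2879, 0.0822]
ee_rot: [3.119, 0.369, -0.022]
contact_force: [-18.3, -1.9, 18.3]
opening: 0.0396
t 24.30 pos [ 0.5519 -0.2879  0.0822] yaw 13.49 tilt 0.80 F [-18.3  -1.9  18.3] open 0.0396
```

```bash
python3 -m crank '[[[0.001,0,0],0],[[0.002,0,0],0],[[0.003,0,0],0],[[0.003,0,0],0],[[0.003,0,0],0]]'; python3 go.py; python3 w.py home; python3 - <<'E'
from h import *
d=dict(np.load("wrist.npz"));T=d["T"];Rc,t=T[:3,:3],T[:3,3];X=cloud(d,Rc,t)
M=Rc@d["tool_from_camera"][:3,:3].T; tcp=t-M@d["tool_from_camera"][:3,3]
for v in range(20,240,12):
    q=((X[v,262]-tcp)@M);print(v,d["color"][v,262],q.round(4),X[v,262,2].round(4))
E
```

```text
time: 24.92
ee_pos: [0.5523, -0.2879, 0.0822]
ee_rot: [3.12, 0.368, -0.031]
contact_force: [-23.8, -1.8, 23.6]
opening: 0.0396
t 24.93 pos [ 0.5523 -0.2879  0.0822] yaw 13.47 tilt 1.12 F [-23.8  -1.8  23.6] open 0.0396
cam [ 0.622 -0.271  0.174] axis [-0.267 -0.062 -0.962] [[0.001, -0.967, -0.255, 0.07], [1.0, 0.001, -0.0, -0.0], [0.0, -0.255, 0.967, -0.093], [0.0, 0.0, 0.0, 1.0]]
20 [ 52  90 145] [0.0934 0.0003 0.0162] 0.0642
32 [ 51  90 146] [0.0902 0.0003 0.0163] 0.0642
44 [ 51  90 145] [0.0867 0.0003 0.0152] 0.0653
56 [ 50  89 144] [0.0836 0.0003 0.0168] 0.0638
68 [ 52  92 146] [0.0802 0.0003 0.0169] 0.0638
80 [ 52  90 146] [0.0767 0.0003 0.0166] 0.0641
92 [ 52  91 145] [0.0733 0.0003 0.0178] 0.063
104 [ 52  89 145] [0.0696 0.0003 0.0173] 0.0635
116 [ 52  92 146] [0.066  0.0003 0.0178] 0.0631
128 [ 52  90 145] [0.0623 0.0003 0.0165] 0.0645
140 [ 53  92 145] [0.0585 0.0003 0.0166] 0.0645
152 [ 53  90 145] [0.0546 0.0003 0.0169] 0.0643
164 [ 53  92 147] [0.0504 0.0004 0.0184] 0.0628
176 [224 199  91] [0.0471 0.0004 0.015 ] 0.0663
188 [ 52  90 145] [0.0427 0.0004 0.0164] 0.0649
200 [165 169 168] [0.0339 0.0004 0.0329] 0.0487
212 [ 52  90 145] [0.029  0.0005 0.0331] 0.0485
224 [ 54  92 146] [0.0244 0.0005 0.032 ] 0.0497
236 [ 53  91 146] [0.0187 0.0005 0.0339] 0.0479
```

View pics/home.png

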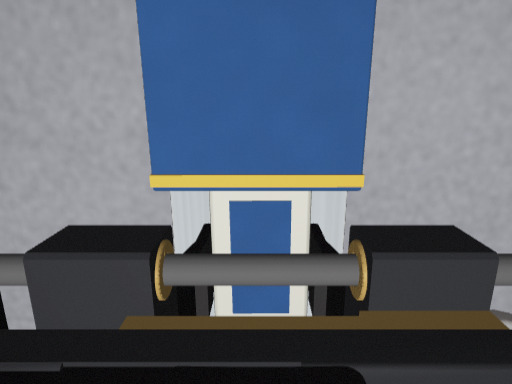

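Mouth edge is 42 mm ahead of the TCP and the flange face 143 mm ahead: about 101 mm deep against the back wall (the push force rises with no motion). Relax, release, retreat.

```bash
python3 -m crank '[[[-0.003,0,-0.001],0],[[-0.005,0,-0.0015],0],[[-0.005,0,-0.0015],0],[[-0.005,0,-0.0015],0],[[-0.005,0,-0.0015],0]]'; python3 -m crank '[[[0,0,0],0],[[0,0,0],0],[[0,0,0],0],[[0,0,0],0],[[0,0,0],0]]' 0 10; python3 -m crank '[[[0,0,0],0],[[0,0,0],0],[[0,0,0],0],[[0,0,0],0],[[0,0,-0.01],0]]';  python3 -m crank '[[[0,0,-0.02],0],[[0,0,-0.06],0],[[0,0,-0.12],0],[[0,0,-0.18],0],[[0,0,-0.2],0]]'; python3 -m crank '[[[-0.02,0,0],0],[[-0.05,0,0],0],[[-0.07,0,0],0],[[-0.07,0,0],0],[[-0.07,0,0],0]]'; python3 w.py after; python3 go.py; python3 - <<'E'
from h import *
d=dict(np.load("wrist.npz"));T=d["T"];Rc,t=T[:3,:3],T[:3,3];X=cloud(d,Rc,t)
v,u=np.mgrid[:384,:512];b=(v<225)&(u>180)&(u<340)
m=b&(X[...,2]>.042)&(X[...,2]<.056)
P=plane(d,rect(m),.048,Rc,t);print("housing",*frame(P),np.median(X[m][:,2]));print(P.round(4))
h=cv2.cvtColor(d["color"],cv2.COLOR_RGB2HSV).astype(int)
y=b&(h[...,0]>15)&(h[...,0]<35)&(h[...,1]>120)
print("stripe",*frame(plane(d,rect(y),.064,Rc,t)))
E
```

```text
time: 25.6
ee_pos: [0.5516, -0.2878, 0.0822]
ee_rot: [-3.12, -0.37, 0.015]
contact_force: [-10.2, -2.9, 4.2]
opening: 0.0395
time: 26.22
ee_pos: [0.556, -0.2859, 0.0833]
ee_rot: [3.119, 0.373, 0.001]
contact_force: [0.3, -0.7, 0.4]
opening: 0.0814
time: 26.85
ee_pos: [0.5552, -0.2858, 0.0929]
ee_rot: [-3.119, -0.372, 0.002]
contact_force: [-0.0, 1.0, -0.4]
opening: 0.0867
time: 27.48
ee_pos: [0.5574, -0.2862, 0.3001]
ee_rot: [3.114, 0.372, 0.013]
contact_force: [0.7, 0.1, -0.5]
opening: 0.087
time: 28.1
ee_pos: [0.4882, -0.3021, 0.2931]
ee_rot: [-3.119, -0.373, -0.001]
contact_force: [-0.4, -0.1, 0.4]
opening: 0.0869
cam [ 0.556 -0.286  0.386] axis [-0.247 -0.06  -0.967] [[0.001, -0.967, -0.255, 0.07], [1.0, 0.001, -0.0, -0.0], [0.0, -0.255, 0.967, -0.093], [0.0, 0.0, 0.0, 1.0]]
t 28.15 pos [ 0.4885 -0.302   0.2932] yaw 13.67 tilt 0.05 F [ 0.1  0.1 -0.6] open 0.0869
housing [ 0.5593 -0.2855  0.048 ] [0.0703 0.0401] 14.7 0.04844443866267778
[[ 0.5887 -0.2577  0.048 ]
 [ 0.5982 -0.2967  0.048 ]
 [ 0.5301 -0.3145  0.048 ]
 [ 0.5201 -0.2733  0.048 ]]
stripe [ 0.5964 -0.276   0.064 ] [0.069  0.0033] 103.7
```

View pics/after.png

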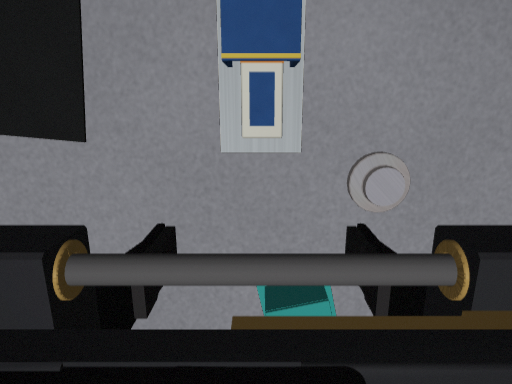

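The gauge lies flat in the hood, tail at (262,137), with 70 mm showing, so 100 mm is inside. Quick before/after check of the bystanders, then hand in.

```bash
python3 - <<'E'
from h import *
from cell import ctrl
a=np.load("top0.npz")["color"].astype(int);b=ctrl.get_image("top")["color"].astype(int)
for k,(x0,y0,x1,y1) in dict(bottle=(255,100,288,138),wrench=(105,170,140,235),blank=(405,200,440,232),small=(180,100,222,145),green=(155,255,218,310)).items():
    print(k,"changed px",(abs(a-b)[y0:y1,x0:x1].max(-1)>45).sum())
print(ctrl.close_job())
E
```

```text
bottle changed px 0
wrench changed px 0
blank changed px 703
small changed px 0
green changed px 0
the job is handed in; nothing more can be done
None
```

The job is done and handed in at about 28 s of the 64 s allowed. The gauge lies flat and released, flange first, fully home in the blue hood.

- **Tipping:** I pressed the red pedal to its end stop. The gauge slope measured 26°, against 25.8° for a rocker angle of 0.45 rad.
- **First lay-down:** I took the gauge by the steel neck, lowered it until it lay flat on the mat (top 44 mm above the table) and let go.
- **Into the hood:** I gripped the rear half of the housing and lifted it off the mat. I then set it on the base plate and slid it in until the push force rose with no further motion.
- **Final check:** With the gripper clear, 70 mm of housing shows outside the mouth, so 100 mm is inside, which is the hood's full depth. The gauge top measures 48 mm above the table, so it lies flat on the plate.
- **Forces:** The highest reading was about 51 N at the wrist, with the closed fingertips on the pedal at its end stop. That was under the 120 N limit.
- **Bystanders:** The last overhead comparison showed no change at the bottle, the wrench, the small gauge or the green gauge.
- **One check that did not agree:** The blank's region of that overhead picture changed by 703 pixels. The arm probably stood in front of it, but I did not confirm that. In the wrist views before and after the insertion it stands in about the same place beside the plate. I felt no contact near it.

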